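Fit the stopper and locking pin of a lugged storage jar

TASK

Try the fit of the lugged storage jar before it is glazed: lower its ring-knobbed stopper gently, without dropping it, fully home into the jar's neck with the ring lined up with the holes in the two lugs, then slide the wooden pin through lug, ring and lug, from either side, until the pin's flat head comes up to the lug. Leave the jar standing upright where it is and do not disturb the rest of the ware.

Things in the scene. Friction and masses are not known exactly. Their poses are not given: they have to be found in the camera images.
- jar: unglazed buff pottery jar, loose, 0.85 kg, upright; sizes in mm: round belly 132 wide, neck 62 wide, level rim 105 high. Two upright pierced lugs on its shoulder face each other across the neck along the jar's y: 14 thick (40 to 54 from the jar's axis), 38 wide, rounded tops 143 high, each with a round hole 20 wide running along y, centred 124 high. Origin: centre of the underside, z up
- jar_mouth (a point): centre of the jar's mouth, level with the rim, 105 mm above the jar's underside; the bore is a straight round hole 48 mm wide, free for 40 mm below the rim. Axes as the jar's
- lug_left (a point): centre of the hole on the outer face of the jar's +y lug (54 mm from the jar's axis, 124 mm above its underside)
- lug_right (a point): the same on the -y lug
- stopper: the jar's own stopper, buff pottery, 0.14 kg, 73 mm high, standing on its plug. Tapered plug 35 long (34 wide below, 44 above); flange 62 wide, 7 thick, whose underside rests on the jar's rim when home; upright ring knob on top, 38 wide along x, 16 thick along y, 31 high, pierced along y. Can be gripped across the 38 or the 16. Half a turn leaves it the same. Origin: centre of the underside, z up
- stopper_seat (a point): centre of the underside of the stopper's flange, 35 mm above its origin
- stopper_ring (a point): centre of the ring knob's 20 mm hole, 54 mm above the stopper's origin; with the stopper home it is level with the lug holes
- pin: brown wooden locking pin, 28 g, 164 mm long, lying flat. Paddle head 42 long (x), 26 wide (y), 14 thick (z), too wide for the lug holes; round shank 12 thick, 122 long, along the pin's +x, its last 14 tapered to 5. Home, the shank stands 14 out of the far lug. Lies level, nose at most 1 mm low. Origin: centre of the head, on the shank's axis, 7 mm above the table
- pin_shoulder (a point): where the shank meets the head, on the axis, 21 mm from the pin's origin
- pin_tip (a point): the nose end of the shank, on the axis, 143 mm from the pin's origin
- plain_stopper: bystander (sizes in mm): a stopper of the same plug and flange but with a solid round knob 34 wide instead of the ring; it belongs to another jar. Origin: centre of its underside
- lath: bystander (sizes in mm): thin flat light wooden modelling stick 150 x 18 x 6 lying on the table along its x; origin on its underside, 20 from its rear end
- dish: bystander (sizes in mm): shallow pale pottery dish 88 wide, 34 high, origin under its centre
- cup: bystander (sizes in mm): pale pottery beaker 72 wide, 80 high, origin under its centre
- wax_pot: bystander (sizes in mm): small amber glass jar of wax resist with black lid, 62 wide, 65 high, origin under its centre
- bowl: bystander (sizes in mm): buff pottery bowl 126 wide, 58 high, origin under its centre
- stilt: bystander (sizes in mm): pale three-armed kiln stilt, 33 from centre to arm end, 22 high, origin under its centre
Mind the look-alikes: they are no part of the job. What is meant by the pin is not turquoise, and is the larger of those in its own colour. What is shaped like the stopper but blue is not meant.

How it is judged:
By the outcome, as a careful person would: the job done as asked, in the order asked, and still so for the second after the job is handed in, with the robot touching nothing.
It also fails if it takes over 61 s, if anything falls off the work surface, if the arm or the gripper's body presses on something with over 40 N, if the wrist force passes 120 N, or if a joint passes its speed limit or range.

ROBOT

A 6-joint arm with a two-finger parallel gripper is mounted at the origin on the work surface. World frame = base frame: x ahead of the robot, y to its left, z up, the work surface at z = 0. Lengths are in m, angles in rad, forces in N, time in s.
With the tool pointing down it reaches from about 0.25 to 0.725 m from the base axis. Payload 4 kg.
Tool frame: the origin (TCP) lies at the very end of the fingers, on their centre line; the grasp point (between the pads) lies 19 mm behind it; y points along the fingers, z is the direction in which the jaws open and shut, and the axes are right-handed (so a half turn about y gives the same grasp; the last joint's range is limited). The gripper opens to 85 mm and grips with 20 to 120 N. Pads are 22 mm wide; open, the fingers measure 114 mm over their backs; the gripper's body (76 mm by 85 mm) begins 54 mm behind the grasp point. The pads swing forward as they close: fully open they stand 13 mm farther back than shut.
Start: joints at [-1.275, 0.241, 0.005, 1.335, 0, 1.571], TCP at [0.146, -0.478, 0.231] pointing down, gripper open.
Joint ranges: [-2.72, 2.72], [-1.05, 1.87], [-1.09, 1.28], [-1.99, 2.15], [-1.42, 1.44], [-3.14, 3.14]. Speed limits (rad/s): [2.79, 2.79, 3.14, 3.14, 3.14, 3.14].

INTERFACE

Orientations are given as a unit quaternion [x, y, z, w].
In Python, from workcell import bot gives the robot as it stands. The module is installed in compiled form; this text tells all that it offers.
- The arm moves only by the tool move_arm, never from a script. Its argument "increments" is a list of rows, each an object with "grip": the closure, from 0 (fully open) to 1 (shut); "linear": the shift along the tool's x, y, z scaled (see below), a list of three; "twist": the turn about the tool's y scaled (see below). A call has exactly 5 rows; each row shifts and turns the pose as measured when the row begins, along the tool's axes as they then stand; what a row does not reach is not made up. The controller multiplies each number of a shift by 0.2 m and each number of a turn by 2 rad. A row lasts 1/10 s, in which the tool goes at most 50 mm and 8.59 degrees, less where a joint would pass 70% of its speed; a pose out of reach is approached as far as the arm can. A call with a number of a shift or a turn outside -1 to 1 is refused whole. A call with a gripper value outside its range is refused whole. The fingers move at their own pace and stop on an object; the grip force is fixed at half the most. Time passes only in rows, so rows that do not move let the fingers close, or fill a call up. It gives the time, the measured TCP pose, the force and the opening at its end, in the units of the state.
- bot.get_obs(): the state, without advancing time (a new reading comes with each control period).
- bot.camera(name): name is "scene" or "top"; returns (picture, depth): 420x560x3 uint8, blue, green, red; 420x560 float32, m along the optical axis (not along the pixel's ray), 0 where there is no reading.
- bot.camera_params(name): a dict with "camera_matrix" (3x3 intrinsics, pixels), "rvec" (rotation vector, rad) and "tvec" (3), from world to camera coordinates, as OpenCV has them. Camera axes: x right, y down, z forward; pixel columns grow to the right and rows downward; lengths in m; the calibration is good to about 2 mm. A picture is of the moment at which its call begins. camera_params takes no time and is no camera call.
- bot.job_done(): hands the job in, once; it reports no verdict.
The state is a dict: "clock": time; "joint_pos": joint angles; "joint_vel": joint speeds; "tau": joint torques, N m; "eef_pos": TCP position; "tool_rot": TCP orientation; "ft_force": force on the tool from outside, world axes, zero at the start; "ft_torque": the same for the moment, N m; "grip_width": finger opening in m.
Only numpy, scipy, OpenCV 4.12 (cv2) and the standard library are available. Lean on these libraries where they do the work, as an engineer would, in place of code of your own. Each camera call takes 0.05 s, during which the arm holds its last target. There are 200 camera calls.

## Working session

There is one attempt and no reset: what is moved stays moved. The work goes in short steps, Python scripts to look and compute and a tool call to move; the robot and the scene stay as the last step left them, time stands still between calls to the robot, and variables do not carry over. Pictures are saved under pics/ and viewed, about 8 in all and at most 12, crops included, and the job is handed in when it is done.

Besides the shell and the picture viewer there is one more tool, called by a JSON object that holds its "api" and its "payload". move_arm: Moves the arm, as the interface text tells. Its arguments: {"type":"object","properties":{"increments":{"type":"array"}},"required":["increments"]}

```bash
mkdir -p pics; cat > h.py <<'E'
import numpy as np, cv2
from scipy.spatial.transform import Rotation as R
from workcell import bot
def P(n):
    p=bot.camera_params(n); K=np.array(p["camera_matrix"]); Rm=cv2.Rodrigues(np.array(p["rvec"],float).reshape(3))[0]; return K,Rm,np.array(p["tvec"],float).reshape(3)
def cloud(n,d):
    K,Rm,t=P(n); v,u=np.indices(d.shape); c=np.stack([(u-K[0,2])/K[0,0]*d,(v-K[1,2])/K[1,1]*d,d],-1)
    w=(c-t)@Rm; w[d==0]=np.nan; return w
def onz(n,u,v,z):
    K,Rm,t=P(n); r=Rm.T@np.array([(u-K[0,2])/K[0,0],(v-K[1,2])/K[1,1],1]); o=-Rm.T@t; return o+r*(z-o[2])/r[2]
def proj(n,p):
    K,Rm,t=P(n); c=Rm@np.array(p)+t; q=K@c; return q[:2]/q[2]
def snap(n,tag):
    im,d=bot.camera(n); cv2.imwrite(f"pics/{tag}.png",im); np.save(f"pics/{tag}.npy",d); return im,d
E
python3 - <<'E'
from h import *
o=bot.get_obs(); print({k:np.round(v,3) for k,v in o.items()})
print(R.from_quat(o["tool_rot"]).as_matrix().round(3))
for n in("scene","top"):
    im,d=snap(n,n+"0"); K,Rm,t=P(n); print(n,K.round(1).tolist(),(-Rm.T@t).round(3),Rm[2].round(2), (d==0).mean())
E
```

```text
{'clock': np.float64(0.0), 'joint_pos': array([-1.275,  0.241,  0.004,  1.335,  0.   ,  1.571]), 'joint_vel': array([-0.   ,  0.001,  0.   ,  0.   , -0.   , -0.001]), 'tau': array([-0.0000e+00, -3.7232e+01,  2.5241e+01,  1.7000e-02,  0.0000e+00,
       -0.0000e+00]), 'eef_pos': array([ 0.146, -0.478,  0.23 ]), 'tool_rot': array([-0.104,  0.7  , -0.699,  0.104]), 'ft_force': array([ 0.379, -0.045,  0.327]), 'ft_torque': array([-0.063,  0.01 ,  0.034]), 'grip_width': np.float64(0.085)}
[[-0.957 -0.001  0.291]
 [-0.291  0.002 -0.957]
 [-0.    -1.    -0.002]]
scene [[452.5, 0.0, 281.0], [0.0, 452.5, 204.1], [0.0, 0.0, 1.0]] [ 1.081 -0.28   1.041] [-0.54  0.22 -0.81] 0.004000850340136054
top [[385.1, 0.0, 278.2], [0.0, 385.1, 208.8], [0.0, 0.0, 1.0]] [ 0.253 -0.     1.063] [ 0.18 -0.03 -0.98] 0.003873299319727891
```

View pics/top0.png

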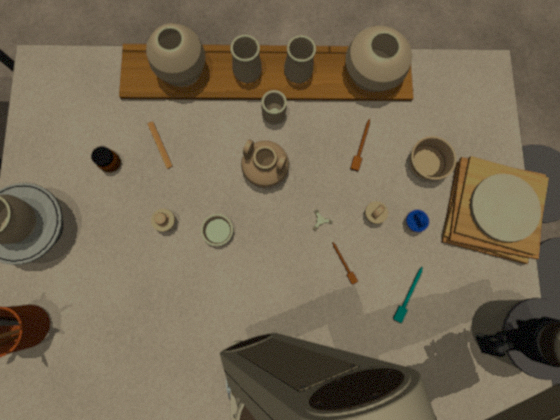

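View pics/scene0.png

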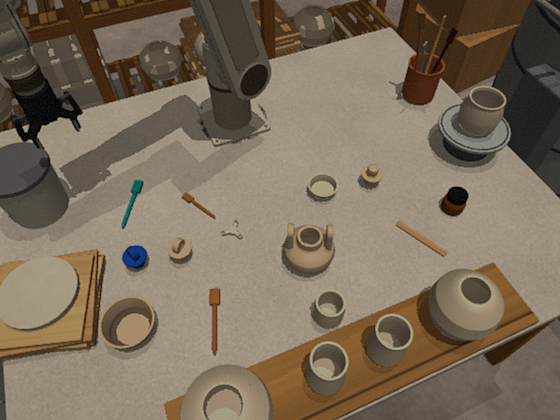

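The top view shows the jar at (265,160), the ring-knobbed stopper at (375,213), the blue stopper at (417,220), and brown pins at (362,145) and (345,263). I'll measure them from enlarged crops and the depth data.

```bash
python3 - <<'E'
from h import *
a=cv2.imread("pics/top0.png");s=cv2.imread("pics/scene0.png")
def c(im,u,v,w=50,h=38): return cv2.resize(im[v-h:v+h,u-w:u+w],(400,304),interpolation=cv2.INTER_CUBIC)
cv2.imwrite("pics/c1.png",np.vstack([np.hstack([c(a,265,160),c(a,370,213,25,19)]),np.hstack([c(s,310,245),c(s,180,248,25,19)])])[:600])
w=cloud("top",np.load("pics/top0.npy")); ws=cloud("scene",np.load("pics/scene0.npy"))
# table height check
print("table",np.nanmedian(w[180:200,320:350,2]),np.nanmedian(ws[180:200,260:280,2]))
# pins by colour
hsv=cv2.cvtColor(a,cv2.COLOR_BGR2HSV)
for n,im,W,boxes in(("top",a,w,[(345,115,380,175),(325,235,362,290)]),("scene",s,ws,[(200,280,230,360),(175,185,220,222)])):
  hs=cv2.cvtColor(im,cv2.COLOR_BGR2HSV)
  for x0,y0,x1,y1 in boxes:
    m=(hs[y0:y1,x0:x1,1]>130)
    v,u=np.nonzero(m); p=np.array([onz(n,uu+x0,vv+y0,.008)[:2] for uu,vv in zip(u,v)])
    z=W[y0:y1,x0:x1,2][m]
    c0=p.mean(0);_,_,V=np.linalg.svd(p-c0); t=(p-c0)@V[0]; q=(p-c0)@V[1]
    if (abs(q[t>0]).max()<abs(q[t<0]).max()): pass
    else: V=-V; t=-t;q=-q
    print(n,"pin c",c0.round(4),"dir(shank)",V[0].round(3),np.degrees(np.arctan2(V[0][1],V[0][0])).round(1),"range",t.min().round(4),t.max().round(4),"ends",(c0+V[0]*t.min()).round(4),(c0+V[0]*t.max()).round(4),"z",np.nanmax(z))
# jar / stopper 3D clusters
for n,W in(("top",w),("scene",ws)):
  jc=onz(n,*((265,160) if n=="top" else (310,235)),.11)[:2]
  d=np.hypot(*(W[...,:2]-jc).transpose(2,0,1))
  m=(d<.09)&(W[...,2]>.115); p=W[m]; print(n,"lugs",len(p),p[:,:3].mean(0).round(4),p[:,2].max())
  from scipy.cluster.vq import kmeans2
  c_,l=kmeans2(p[:,:2].astype(float),2,seed=1,minit='++'); 
  for i in(0,1): print("  ",c_[i].round(4),(l==i).sum(),np.ptp(p[l==i],axis=0).round(3))
  m=(d<.09)&(abs(W[...,2]-.103)<.006);p=W[m];print("  rim",len(p),p.min(0),p.max(0))
  sc=onz(n,*((373,214) if n=="top" else (179,248)),.04)[:2]
  d=np.hypot(*(W[...,:2]-sc).transpose(2,0,1))
  for lo,hi in((.046,.08),(.034,.046)):
    m=(d<.05)&(W[...,2]>lo)&(W[...,2]<hi);p=W[m]; print(" stopper",lo,len(p),p.mean(0).round(4),p.min(0).round(4),p.max(0).round(4))
    _,_,V=np.linalg.svd(p[:,:2]-p[:,:2].mean(0),full_matrices=False); print("   dir",np.degrees(np.arctan2(V[0][1],V[0][0])))
E
```

```text
table 0.0012586802681390542 -0.0012149390597706966
top pin c [ 0.6187 -0.2651] dir(shank) [ 0.95  -0.314] -18.3 range -0.06 0.0991 ends [ 0.5617 -0.2463] [ 0.7128 -0.2962] z 0.02027793274891808
top pin c [ 0.2847 -0.2147] dir(shank) [0.886 0.464] 27.7 range -0.0441 0.0758 ends [ 0.2456 -0.2352] [ 0.3518 -0.1795] z 0.01526330116103672
scene pin c [ 0.6234 -0.2686] dir(shank) [ 0.95  -0.314] -18.3 range -0.0675 0.0962 ends [ 0.5593 -0.2474] [ 0.7148 -0.2988] z 0.017336563013090552
scene pin c [ 0.2861 -0.2165] dir(shank) [0.892 0.452] 26.8 range -0.0478 0.0761 ends [ 0.2435 -0.238 ] [ 0.354  -0.1821] z 0.013677777743958858
top lugs 205 [0.5658 0.0103 0.136 ] 0.14746543468817352
   [0.5847 0.0496] 109 [0.037 0.026 0.031]
   [ 0.5443 -0.0342] 96 [0.037 0.026 0.032]
  rim 225 [ 0.52981254 -0.04789379  0.09704904] [0.5979341  0.0612736  0.10896254]
 stopper 0.046 114 [ 0.4318 -0.2922  0.0644] [ 0.4073 -0.3223  0.046 ] [ 0.4539 -0.2654  0.0762]
   dir 137.43677827417457
 stopper 0.034 292 [ 0.4329 -0.2935  0.0427] [ 0.405  -0.325   0.0355] [ 0.4634 -0.2642  0.0459]
   dir -136.25745195483367
scene lugs 199 [0.5741 0.0026 0.1335] 0.14430927578160277
   [0.5925 0.0435] 104 [0.038 0.026 0.029]
   [ 0.554 -0.042] 95 [0.033 0.023 0.029]
  rim 255 [ 0.53679232 -0.05133937  0.09711788] [0.60475285 0.04532225 0.10843792]
 stopper 0.046 126 [ 0.4361 -0.2989  0.0629] [ 0.4187 -0.3156  0.0461] [ 0.4514 -0.2713  0.0747]
   dir -52.4805124556595
 stopper 0.034 287 [ 0.4389 -0.2977  0.0406] [ 0.402  -0.3283  0.0342] [ 0.4645 -0.2679  0.0458]
   dir -93.39955223338228
```

View pics/c1.png

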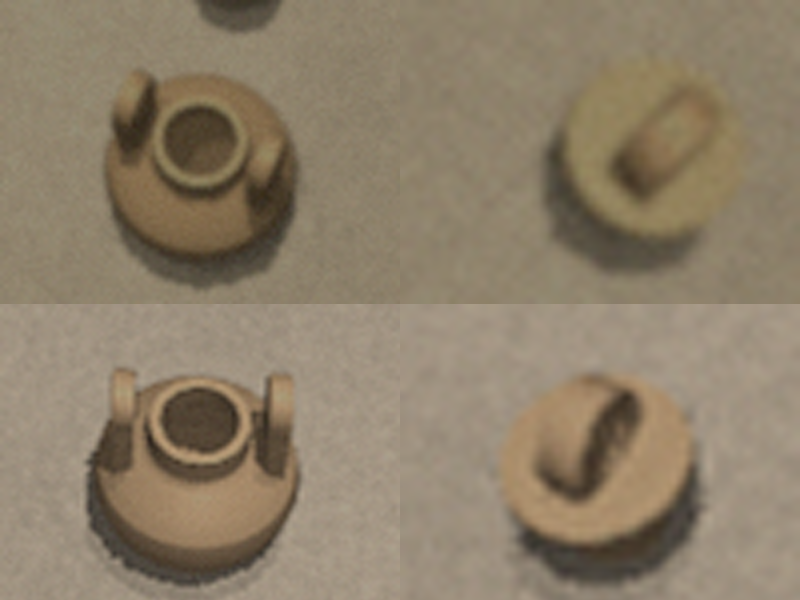

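```bash
cat >> h.py <<'E'
def plan(x,y,z,jaw,grip=0,nrow=None,pos=None,mx=.05):
    """rows toward target; jaw = azimuth deg of jaw axis (mod 180)"""
    o=bot.get_obs(); M=R.from_quat(o["tool_rot"]).as_matrix(); p=np.array(o["eef_pos"]); a=np.arctan2(M[1,2],M[0,2])
    dy=(np.radians(jaw)-a+np.pi)%(2*np.pi)-np.pi
    if nrow!="full": dy=(dy+np.pi/2)%np.pi-np.pi/2
    t=np.array([x,y,z]); d=t-p
    n=max(1,int(np.ceil(max(np.linalg.norm(d)/mx,abs(dy)/.1495)))); 
    print("now",p.round(4),"jaw",np.degrees(a).round(1),"d",d.round(4),"dyaw",np.degrees(dy).round(1),"rows",n,"F",np.round(o["ft_force"],1),"w",o["grip_width"],"t",o["clock"])
    for i in range(n):
        Mi=R.from_rotvec([0,0,dy*i/n]).as_matrix()@M
        print((Mi.T@(d/n)/.2).round(3).tolist(),round(-dy/n/2,4))
E
python3 - <<'E'
from h import *
# rim
A=onz("top",265.2,158.7,.105);B=onz("scene",309.4,237.7,.105);print("jar",A,B)
A=onz("top",376.8,212.5,.041);B=onz("scene",179.6,249,.041);print("stopper",A,B)
# colour-free check: circle fit of rim / flange depth pts by segmentation of flange (height 0.034-.046)
for n in("top","scene"):
  W=cloud(n,np.load(f"pics/{n}0.npy"))
  print(n,[proj(n,(.569,.0045,.105)).round(1),proj(n,(.436,-.295,.041)).round(1)])
  # table heights near objects
  for c in((.57,-.12),(.43,-.22),(.6,-.2)):
    d=np.hypot(W[...,0]-c[0],W[...,1]-c[1]); print("  tbl",np.nanmedian(W[...,2][d<.02]).round(4))
plan(.435,-.296,.15,-43)
E
```

```text
jar [0.56191321 0.00605364 0.105     ] [0.5720242  0.00277123 0.105     ]
stopper [ 0.4315018  -0.29637966  0.041     ] [ 0.43662505 -0.29650697  0.041     ]
top [array([265.8, 156.1]), array([376.2, 210.9])]
  tbl 0.0009
  tbl 0.0014
  tbl 0.001
scene [array([309.5, 236.5]), array([180.1, 248.6])]
  tbl -0.0013
  tbl -0.0013
  tbl -0.0015
now [ 0.1456 -0.4777  0.2305] jaw -73.1 d [ 0.2894  0.1817 -0.0805] dyaw 30.1 rows 8 F [-0.1 -0.1  0.6] w 0.08547082540239433 t 0.1
[-0.206, 0.05, -0.056] -0.0328
[-0.209, 0.05, -0.042] -0.0328
[-0.212, 0.05, -0.028] -0.0328
[-0.213, 0.05, -0.014] -0.0328
[-0.214, 0.05, -0.0] -0.0328
[-0.213, 0.05, 0.014] -0.0328
[-0.212, 0.05, 0.027] -0.0328
[-0.21, 0.05, 0.041] -0.0328
```

{"api": "move_arm", "payload": {"increments": [{"grip": 0,"linear": [-0.206,0.05,-0.056],"twist": -0.033},{"grip": 0,"linear": [-0.209,0.05,-0.042],"twist": -0.033},{"grip": 0,"linear": [-0.212,0.05,-0.028],"twist": -0.033},{"grip": 0,"linear": [-0.213,0.05,-0.014],"twist": -0.033},{"grip": 0,"linear": [-0.214,0.05,0],"twist": -0.033}]}}

```text
clock: 0.6
eef_pos: [0.3273, -0.3644, 0.178]
tool_rot: [-0.218, 0.673, -0.673, 0.217]
ft_force: [0.8, -0.8, -0.1]
grip_width: 0.0853
```

```bash
python3 - <<'E'
from h import *
for n,(u0,v0),(su,sv) in(("top",(265,157),(376,212)),("scene",(309,236),(180,249))):
  im=cv2.imread(f"pics/{n}0.png"); g=cv2.cvtColor(im,cv2.COLOR_BGR2GRAY)
  k=8; big=cv2.resize(g[v0-16:v0+16,u0-16:u0+16],None,fx=k,fy=k,interpolation=cv2.INTER_CUBIC)
  T,_=cv2.threshold(big,0,255,cv2.THRESH_OTSU); cs,_=cv2.findContours((big<T).astype(np.uint8),cv2.RETR_LIST,cv2.CHAIN_APPROX_NONE)
  for c in cs:
    if cv2.contourArea(c)>3000 and cv2.pointPolygonTest(c,(128,128),False)>0:
      e=cv2.fitEllipse(c); u=(e[0][0]+.5)/k-.5+u0-16; v=(e[0][1]+.5)/k-.5+v0-16
      print(n,"bore px",round(u,2),round(v,2),np.round(np.array(e[1])/k,1),"world",onz(n,u,v,.105).round(4))
plan(.435,-.296,.15,-43)
E
```

```text
top bore px 264.37 156.32 [16.8 17.9] world [0.5683 0.0082 0.105 ]
scene bore px 309.6 235.6 [16.3 19.8] world [0.5668 0.0058 0.105 ]
now [ 0.3273 -0.3644  0.178 ] jaw -54.2 d [ 0.1077  0.0684 -0.028 ] dyaw 11.2 rows 3 F [ 0.8 -0.8 -0.1] w 0.08529486062060553 t 0.6
[-0.212, 0.046, 0.013] -0.0326
[-0.211, 0.046, 0.026] -0.0326
[-0.209, 0.046, 0.04] -0.0326
```

{"api": "move_arm", "payload": {"increments": [{"grip": 0,"linear": [-0.212,0.046,0.013],"twist": -0.033},{"grip": 0,"linear": [-0.211,0.046,0.026],"twist": -0.033},{"grip": 0,"linear": [-0.209,0.046,0.04],"twist": -0.033},{"grip": 0,"linear": [0,0,0],"twist": 0},{"grip": 0,"linear": [0,0,0],"twist": 0}]}}

```text
clock: 1.1
eef_pos: [0.4408, -0.2871, 0.145]
tool_rot: [-0.29, 0.648, -0.643, 0.287]
ft_force: [0.4, -1.2, 0.1]
grip_width: 0.0853
```

```bash
python3 - <<'E'
from h import *
s,_=snap("scene","scene1"); a,_=snap("top","top1")
def c(im,u,v,w=50,h=38): return cv2.resize(im[v-h:v+h,u-w:u+w],(400,304),interpolation=cv2.INTER_CUBIC)
cv2.imwrite("pics/c2.png",np.hstack([c(s,180,235),c(a,375,205)]))
o=bot.get_obs(); p=o["eef_pos"]; print(proj("scene",p).round(1),proj("top",p).round(1))
plan(.435,-.296,.10,-43)
E
```

```text
[175.2 226.6] [385.1 201.7]
now [ 0.4401 -0.2879  0.1453] jaw -42.0 d [-0.0051 -0.0081 -0.0453] dyaw -1.0 rows 1 F [-0.5 -0.6  0.1] w 0.0856949465530325 t 1.2
[0.047, 0.227, 0.01] 0.0089
```

View pics/c2.png

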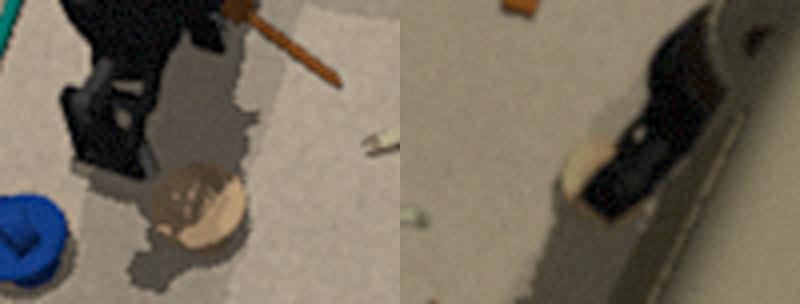

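The scene crop shows the open jaws hanging over the stopper, which is at about (180,248). I'll go down.

{"api": "move_arm", "payload": {"increments": [{"grip": 0,"linear": [0.047,0.11,0.01],"twist": 0.009},{"grip": 0,"linear": [0,0.11,0],"twist": 0},{"grip": 0,"linear": [0,0,0],"twist": 0},{"grip": 0,"linear": [0,0,0],"twist": 0},{"grip": 0,"linear": [0,0,0],"twist": 0}]}}

```text
clock: 1.7
eef_pos: [0.4317, -0.3016, 0.104]
tool_rot: [-0.279, 0.651, -0.65, 0.277]
ft_force: [0.7, -0.6, -0.1]
grip_width: 0.085
```

```bash
python3 - <<'E'
from h import *
plan(.435,-.296,.044,-43)
E
```

```text
now [ 0.4317 -0.3016  0.104 ] jaw -43.7 d [ 0.0033  0.0056 -0.06  ] dyaw 0.7 rows 2 F [ 0.7 -0.6 -0.1] w 0.0849900920893623 t 1.7
[-0.016, 0.15, -0.003] -0.0029
[-0.016, 0.15, -0.003] -0.0029
```

{"api": "move_arm", "payload": {"increments": [{"grip": 0,"linear": [-0.03,0.15,-0.005],"twist": -0.005},{"grip": 0,"linear": [0,0.08,0],"twist": 0},{"grip": 0,"linear": [0,0,0],"twist": 0},{"grip": 0,"linear": [0,0,0],"twist": 0},{"grip": 0,"linear": [0,0,0],"twist": 0}]}}

```text
clock: 2.2
eef_pos: [0.4386, -0.3006, 0.0642]
tool_rot: [0.279, -0.646, 0.652, -0.282]
ft_force: [-0.1, -0.3, -0.6]
grip_width: 0.0852
```

```bash
python3 - <<'E'
from h import *
plan(.435,-.296,.044,-43)
E
```

```text
now [ 0.4386 -0.3006  0.0642] jaw -43.2 d [-0.0036  0.0046 -0.0202] dyaw 0.2 rows 1 F [-0.1 -0.3 -0.6] w 0.08520443432732938 t 2.2
[-0.005, 0.101, -0.03] -0.0021
```

{"api": "move_arm", "payload": {"increments": [{"grip": 0,"linear": [0,0.07,-0.03],"twist": 0},{"grip": 0,"linear": [0,0,0],"twist": 0},{"grip": 0,"linear": [0,0,0],"twist": 0},{"grip": 0,"linear": [0,0,0],"twist": 0},{"grip": 0,"linear": [0,0,0],"twist": 0}]}}

```text
clock: 2.7
eef_pos: [0.438, -0.2994, 0.0559]
tool_rot: [0.277, -0.643, 0.655, -0.284]
ft_force: [1.2, 0.7, 0.3]
grip_width: 0.0852
```

```bash
python3 - <<'E'
from h import *
plan(.435,-.296,.044,-43)
for i in range(4): bot.camera("top"); print(np.round(bot.get_obs()["eef_pos"],4),np.round(bot.get_obs()["joint_pos"],4))
E
```

```text
now [ 0.438  -0.2994  0.0559] jaw -43.3 d [-0.003   0.0034 -0.0119] dyaw 0.3 rows 1 F [1.2 0.7 0.3] w 0.0851811180452759 t 2.7
[-0.002, 0.059, -0.024] -0.0022
[ 0.4381 -0.2995  0.0559] [-5.9890e-01  4.2780e-01 -2.1700e-01  9.0530e-01 -1.2000e-03  1.7269e+00]
[ 0.4379 -0.2994  0.0556] [-5.9890e-01  4.2800e-01 -2.1740e-01  9.0510e-01 -1.2000e-03  1.7268e+00]
[ 0.4377 -0.2992  0.0554] [-5.9900e-01  4.2820e-01 -2.1770e-01  9.0500e-01 -1.2000e-03  1.7268e+00]
[ 0.4376 -0.2991  0.0552] [-5.9890e-01  4.2840e-01 -2.1800e-01  9.0500e-01 -1.2000e-03  1.7268e+00]
```

{"api": "move_arm", "payload": {"increments": [{"grip": 0,"linear": [0,0.04,-0.02],"twist": 0},{"grip": 0,"linear": [0,0.03,-0.015],"twist": 0},{"grip": 0,"linear": [0,0.02,-0.005],"twist": 0},{"grip": 0,"linear": [0,0.01,0],"twist": 0},{"grip": 0,"linear": [0,0,0],"twist": 0}]}}

```text
clock: 3.4
eef_pos: [0.4306, -0.2927, 0.0324]
tool_rot: [0.278, -0.644, 0.654, -0.283]
ft_force: [0.1, 0.8, 0.2]
grip_width: 0.0852
```

```bash
python3 - <<'E'
from h import *
plan(.435,-.296,.044,-43)
E
```

```text
now [ 0.4306 -0.2927  0.0324] jaw -43.3 d [ 0.0044 -0.0033  0.0116] dyaw 0.3 rows 1 F [0.1 0.8 0.2] w 0.08524361250570169 t 3.4
[-0.003, -0.058, 0.028] -0.0022
```

{"api": "move_arm", "payload": {"increments": [{"grip": 0,"linear": [0,-0.02,0.01],"twist": 0},{"grip": 0,"linear": [0,-0.02,0.01],"twist": 0},{"grip": 0,"linear": [0,-0.015,0.005],"twist": 0},{"grip": 0,"linear": [0,0,0],"twist": 0},{"grip": 0.3,"linear": [0,0,0],"twist": 0}]}}

```text
clock: 3.9
eef_pos: [0.4355, -0.2971, 0.0454]
tool_rot: [0.277, -0.643, 0.655, -0.284]
ft_force: [-0.7, 0.4, 1.1]
grip_width: 0.0734
```

{"api": "move_arm", "payload": {"increments": [{"grip": 0.45,"linear": [0,0,0],"twist": 0},{"grip": 0.6,"linear": [0,0,0],"twist": 0},{"grip": 1,"linear": [0,0,0],"twist": 0},{"grip": 1,"linear": [0,0,0],"twist": 0},{"grip": 1,"linear": [0,0,0],"twist": 0}]}}

```text
clock: 4.4
eef_pos: [0.4352, -0.2969, 0.0459]
tool_rot: [0.277, -0.643, 0.655, -0.284]
ft_force: [-0.0, -0.0, -0.5]
grip_width: 0.0353
```

{"api": "move_arm", "payload": {"increments": [{"grip": 1,"linear": [0,0,0],"twist": 0},{"grip": 1,"linear": [0,0,0],"twist": 0},{"grip": 1,"linear": [0,-0.02,0],"twist": 0},{"grip": 1,"linear": [0,-0.05,0],"twist": 0},{"grip": 1,"linear": [0,-0.05,0],"twist": 0}]}}

```text
clock: 4.9
eef_pos: [0.4331, -0.2954, 0.069]
tool_rot: [0.278, -0.645, 0.653, -0.283]
ft_force: [0.4, 0.2, -2.0]
grip_width: 0.0351
```

```bash
python3 - <<'E'
from h import *
plan(.5675,.007,.24,-25)
E
```

```text
now [ 0.4331 -0.2954  0.069 ] jaw -43.3 d [0.1344 0.3024 0.171 ] dyaw 18.3 rows 8 F [ 0.4  0.2 -2. ] w 0.03511420973575544 t 4.9
[-0.195, -0.108, -0.067] -0.0199
[-0.198, -0.108, -0.059] -0.0199
[-0.2, -0.107, -0.051] -0.0199
[-0.202, -0.107, -0.043] -0.0199
[-0.204, -0.107, -0.035] -0.0199
[-0.205, -0.107, -0.027] -0.0199
[-0.206, -0.107, -0.019] -0.0199
[-0.207, -0.107, -0.01] -0.0199
```

Width reads 35 mm instead of 38, so the pads are above the ring's equator. I'll set it back down and regrip a few mm lower.

{"api": "move_arm", "payload": {"increments": [{"grip": 1,"linear": [0,0.03,0],"twist": 0},{"grip": 1,"linear": [0,0.03,0],"twist": 0},{"grip": 1,"linear": [0,0.025,0],"twist": 0},{"grip": 1,"linear": [0,0.015,0],"twist": 0},{"grip": 1,"linear": [0,0,0],"twist": 0}]}}

```text
clock: 5.4
eef_pos: [0.4341, -0.296, 0.0488]
tool_rot: [0.278, -0.644, 0.654, -0.283]
ft_force: [-0.1, 0.1, -1.5]
grip_width: 0.0351
```

{"api": "move_arm", "payload": {"increments": [{"grip": 1,"linear": [0,0.01,0],"twist": 0},{"grip": 1,"linear": [0,0.005,0],"twist": 0},{"grip": 1,"linear": [0,0,0],"twist": 0},{"grip": 0.5,"linear": [0,0,0],"twist": 0},{"grip": 0.5,"linear": [0,0,0],"twist": 0}]}}

```text
clock: 5.9
eef_pos: [0.4342, -0.2961, 0.0463]
tool_rot: [0.278, -0.644, 0.654, -0.283]
ft_force: [0.1, 0.3, 0.4]
grip_width: 0.0426
```

{"api": "move_arm", "payload": {"increments": [{"grip": 0.4,"linear": [0,0.01,0],"twist": 0},{"grip": 0.4,"linear": [0,0.01,0],"twist": 0},{"grip": 0.4,"linear": [0,0.005,0],"twist": 0},{"grip": 0.4,"linear": [0,0,0],"twist": 0},{"grip": 0.4,"linear": [0,0,0],"twist": 0}]}}

```text
clock: 6.4
eef_pos: [0.4349, -0.2966, 0.041]
tool_rot: [0.277, -0.644, 0.655, -0.284]
ft_force: [0.3, 0.3, -0.4]
grip_width: 0.0512
```

{"api": "move_arm", "payload": {"increments": [{"grip": 0.4,"linear": [0,0.008,0],"twist": 0},{"grip": 0.6,"linear": [0,0.005,0],"twist": 0},{"grip": 1,"linear": [0,0,0],"twist": 0},{"grip": 1,"linear": [0,0,0],"twist": 0},{"grip": 1,"linear": [0,0,0],"twist": 0}]}}

```text
clock: 6.9
eef_pos: [0.4309, -0.2924, 0.042]
tool_rot: [0.279, -0.647, 0.651, -0.283]
ft_force: [0.2, 0.5, -1.2]
grip_width: 0.0351
```

```bash
python3 - <<'E'
from h import *
plan(.5675,.007,.24,-25)
E
```

```text
now [ 0.4309 -0.2924  0.042 ] jaw -43.2 d [0.1366 0.2994 0.198 ] dyaw 18.2 rows 8 F [ 0.2  0.5 -1.2] w 0.035149601571758976 t 6.9
[-0.195, -0.124, -0.065] -0.0199
[-0.198, -0.124, -0.057] -0.0199
[-0.2, -0.124, -0.049] -0.0199
[-0.202, -0.123, -0.041] -0.0199
[-0.203, -0.123, -0.033] -0.0199
[-0.204, -0.123, -0.025] -0.0199
[-0.205, -0.123, -0.017] -0.0199
[-0.206, -0.123, -0.009] -0.0199
```

{"api": "move_arm", "payload": {"increments": [{"grip": 1,"linear": [0,-0.05,0],"twist": 0},{"grip": 1,"linear": [-0.1,-0.12,-0.03],"twist": -0.01},{"grip": 1,"linear": [-0.15,-0.14,-0.04],"twist": -0.02},{"grip": 1,"linear": [-0.16,-0.14,-0.035],"twist": -0.02},{"grip": 1,"linear": [-0.16,-0.14,-0.03],"twist": -0.02}]}}

```text
clock: 7.4
eef_pos: [0.4799, -0.1868, 0.1586]
tool_rot: [-0.325, 0.63, -0.627, 0.323]
ft_force: [1.8, -0.4, -2.0]
grip_width: 0.035
```

{"api": "move_arm", "payload": {"increments": [{"grip": 1,"linear": [-0.16,-0.14,-0.025],"twist": -0.02},{"grip": 1,"linear": [-0.16,-0.12,-0.02],"twist": -0.02},{"grip": 1,"linear": [-0.16,-0.05,-0.02],"twist": -0.02},{"grip": 1,"linear": [-0.16,0,-0.02],"twist": -0.02},{"grip": 1,"linear": [-0.1,0,-0.01],"twist": -0.02}]}}

```text
clock: 7.9
eef_pos: [0.5461, -0.0443, 0.2306]
tool_rot: [0.386, -0.59, 0.593, -0.39]
ft_force: [-0.1, -1.8, -1.0]
grip_width: 0.0349
```

```bash
python3 - <<'E'
from h import *
plan(.5675,.007,.21,-25)
print(R.from_quat(bot.get_obs()["tool_rot"]).as_matrix()[:,1])
E
```

```text
now [ 0.5461 -0.0443  0.2306] jaw -23.5 d [ 0.0214  0.0513 -0.0206] dyaw -1.5 rows 2 F [-0.1 -1.8 -1. ] w 0.0349323654924333 t 7.9
[-0.139, 0.052, -0.002] 0.0067
[-0.139, 0.052, -0.004] 0.0067
[ 8.10882581e-03 -6.46401105e-05 -9.99967121e-01]
```

{"api": "move_arm", "payload": {"increments": [{"grip": 1,"linear": [-0.08,0.02,0],"twist": 0.004},{"grip": 1,"linear": [-0.08,0.03,0],"twist": 0.004},{"grip": 1,"linear": [-0.06,0.03,0],"twist": 0.003},{"grip": 1,"linear": [-0.03,0.02,0],"twist": 0},{"grip": 1,"linear": [0,0,0],"twist": 0}]}}

```text
clock: 8.4
eef_pos: [0.5685, 0.0065, 0.2108]
tool_rot: [0.38, -0.593, 0.596, -0.385]
ft_force: [0.3, -0.0, -1.7]
grip_width: 0.0348
```

```bash
python3 - <<'E'
from h import *
s,_=snap("scene","scene2"); a,_=snap("top","top2")
def c(im,u,v,w=50,h=38): return cv2.resize(im[v-h:v+h,u-w:u+w],(400,304),interpolation=cv2.INTER_CUBIC)
cv2.imwrite("pics/c3.png",np.hstack([c(s,305,220),c(a,260,150)]))
plan(.5675,.007,.19,-25)
E
```

```text
now [0.5685 0.0057 0.2114] jaw -24.5 d [-0.001   0.0013 -0.0214] dyaw -0.5 rows 1 F [ 0.4 -0.3 -1.5] w 0.03477617898017848 t 8.5
[-0.004, 0.107, -0.008] 0.0043
```

View pics/c3.png

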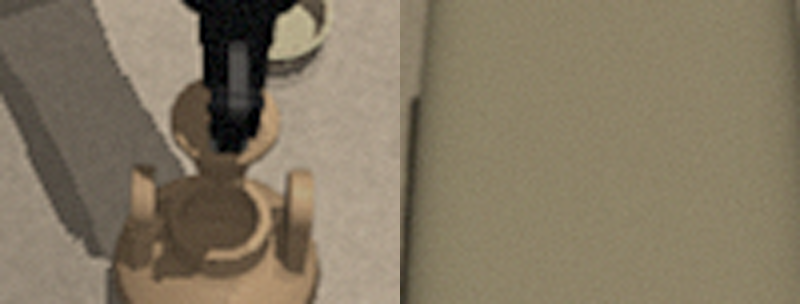

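```bash
python3 - <<'E'
from h import *
f=lambda p:((proj("scene",p)-[255,182]+.5)*4-.5).round(1)
c=np.array([.5675,.007]); ax=np.array([np.cos(np.radians(65)),np.sin(np.radians(65))])
print("bore",f((*c,.105)),"flange",f((*c,.2109)), "flange bottom",f((*c,.2039)))
for s in(-1,1): print("lugtop",f((*(c+s*.047*ax),.143)))
for d in((.003,0),(0,.003)): print(d,f((*(c+d),.2075))-f((*c,.2075)))
# flange ellipse extents predicted
th=np.linspace(0,6.28,200); q=np.array([f((c[0]+.031*np.cos(t),c[1]+.031*np.sin(t),z)) for t in th for z in(.2039,.2109)]);print(q.min(0),q.max(0))
q=np.array([f((c[0]+.024*np.cos(t),c[1]+.024*np.sin(t),.105)) for t in th]);print("bore",q.min(0),q.max(0))
im=cv2.imread("pics/scene2.png"); cv2.imwrite("pics/c4.png",cv2.resize(im[195:255,280:340],(600,600),interpolation=cv2.INTER_CUBIC))
E
```

```text
bore [222.2 216.1] flange [230.5 115.8] flange bottom [229.9 122.9]
lugtop [145.5 180. ]
lugtop [304.7 183.9]
(0.003, 0) [2.3 4.1]
(0, 0.003) [ 4.8 -1.7]
[174.9  71.4] [285.9 168.8]
bore [182.7 183. ] [261.8 250.1]
```

View pics/c4.png

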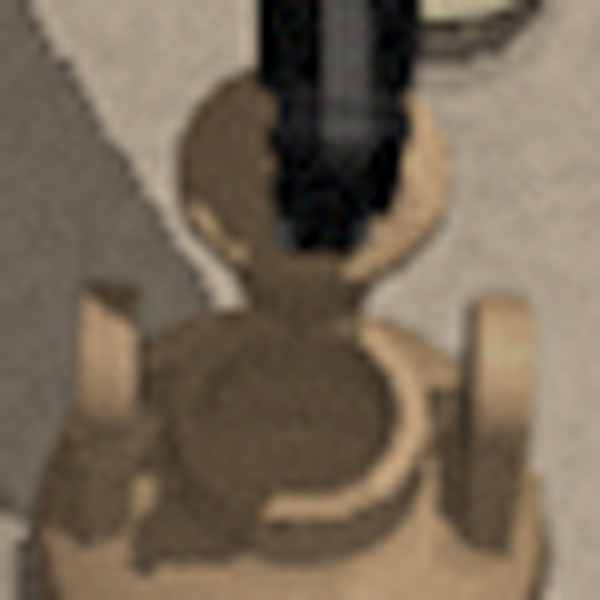

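The flange matches the jar axis to about 1 mm: both are offset by the same amount from the projection. In c4 the flange spans x 180–449 and the lugs are at 108 and 499. I'll lower it.

{"api": "move_arm", "payload": {"increments": [{"grip": 1,"linear": [0,0.06,0],"twist": 0},{"grip": 1,"linear": [0,0.08,0],"twist": 0},{"grip": 1,"linear": [0,0.08,0],"twist": 0},{"grip": 1,"linear": [0,0.04,0],"twist": 0},{"grip": 1,"linear": [0,0,0],"twist": 0}]}}

```text
clock: 9.0
eef_pos: [0.5684, 0.0018, 0.1569]
tool_rot: [0.378, -0.593, 0.598, -0.384]
ft_force: [0.2, 0.1, -1.6]
grip_width: 0.0348
```

```bash
python3 - <<'E'
from h import *
plan(.5685,.006,.148,-25)
E
```

```text
now [0.5684 0.0018 0.1569] jaw -24.8 d [ 0.0001  0.0042 -0.0089] dyaw -0.2 rows 1 F [ 0.2  0.1 -1.6] w 0.03483210832011931 t 9.0
[-0.019, 0.044, -0.009] 0.0017
```

{"api": "move_arm", "payload": {"increments": [{"grip": 1,"linear": [-0.01,0,-0.005],"twist": 0},{"grip": 1,"linear": [-0.008,0.01,-0.004],"twist": 0},{"grip": 1,"linear": [-0.004,0.02,0],"twist": 0},{"grip": 1,"linear": [0,0.01,0],"twist": 0},{"grip": 1,"linear": [0,0,0],"twist": 0}]}}

```text
clock: 9.5
eef_pos: [0.5699, 0.0065, 0.1503]
tool_rot: [0.377, -0.593, 0.599, -0.385]
ft_force: [-0.5, 0.1, -2.0]
grip_width: 0.0351
```

```bash
python3 - <<'E'
from h import *
plan(.5685,.006,.13,-25)
E
```

```text
now [0.5699 0.0065 0.1503] jaw -24.9 d [-0.0014 -0.0005 -0.0203] dyaw -0.1 rows 1 F [-0.5  0.1 -2. ] w 0.035126940976087005 t 9.5
[0.006, 0.102, -0.007] 0.0013
```

{"api": "move_arm", "payload": {"increments": [{"grip": 1,"linear": [0.002,0.02,-0.003],"twist": 0},{"grip": 1,"linear": [0.002,0.025,-0.003],"twist": 0},{"grip": 1,"linear": [0,0.025,0],"twist": 0},{"grip": 1,"linear": [0,0.02,0],"twist": 0},{"grip": 1,"linear": [0,0,0],"twist": 0}]}}

```text
clock: 10.0
eef_pos: [0.5687, 0.0063, 0.1309]
tool_rot: [0.377, -0.592, 0.599, -0.385]
ft_force: [-0.3, 0.1, -2.6]
grip_width: 0.035
```

```bash
python3 - <<'E'
from h import *
plan(.5685,.006,.112,-25)
E
```

```text
now [0.5687 0.0063 0.1309] jaw -24.8 d [-0.0002 -0.0003 -0.0189] dyaw -0.2 rows 1 F [-0.3  0.1 -2.6] w 0.034981317710472186 t 10.0
[0.002, 0.094, -0.001] 0.0014
```

{"api": "move_arm", "payload": {"increments": [{"grip": 1,"linear": [0,0.02,0],"twist": 0},{"grip": 1,"linear": [0,0.02,0],"twist": 0},{"grip": 1,"linear": [0,0.02,0],"twist": 0},{"grip": 1,"linear": [0,0.005,0],"twist": 0},{"grip": 1,"linear": [0,0,0],"twist": 0}]}}

```text
clock: 10.5
eef_pos: [0.5688, 0.0064, 0.1164]
tool_rot: [0.377, -0.593, 0.599, -0.385]
ft_force: [0.1, 0.4, -1.7]
grip_width: 0.0346
```

{"api": "move_arm", "payload": {"increments": [{"grip": 1,"linear": [0,0.01,0],"twist": 0},{"grip": 1,"linear": [0,0.01,0],"twist": 0},{"grip": 1,"linear": [0,0.005,0],"twist": 0},{"grip": 1,"linear": [0,0,0],"twist": 0},{"grip": 1,"linear": [0,0,0],"twist": 0}]}}

```text
clock: 11.0
eef_pos: [0.5689, 0.0069, 0.1122]
tool_rot: [0.376, -0.593, 0.599, -0.385]
ft_force: [0.2, 1.2, -0.6]
grip_width: 0.0351
```

{"api": "move_arm", "payload": {"increments": [{"grip": 1,"linear": [0,0.01,0],"twist": 0},{"grip": 1,"linear": [0,0.008,0],"twist": 0},{"grip": 1,"linear": [0,0,0],"twist": 0},{"grip": 1,"linear": [0,0,0],"twist": 0},{"grip": 1,"linear": [0,0,0],"twist": 0}]}}

```text
clock: 11.5
eef_pos: [0.569, 0.007, 0.1121]
tool_rot: [0.376, -0.592, 0.599, -0.386]
ft_force: [-0.5, 0.1, 1.1]
grip_width: 0.0351
```

Contact came at TCP z = 0.112, which is the expected home height. I'll release and rise.

{"api": "move_arm", "payload": {"increments": [{"grip": 0.5,"linear": [0,0,0],"twist": 0},{"grip": 0.3,"linear": [0,0,0],"twist": 0},{"grip": 0.1,"linear": [0,0,0],"twist": 0},{"grip": 0.1,"linear": [0,-0.02,0],"twist": 0},{"grip": 0,"linear": [0,-0.05,0],"twist": 0}]}}

```text
clock: 12.0
eef_pos: [0.5692, 0.0063, 0.1253]
tool_rot: [0.376, -0.592, 0.6, -0.385]
ft_force: [0.3, -0.1, 0.2]
grip_width: 0.0855
```

{"api": "move_arm", "payload": {"increments": [{"grip": 0,"linear": [0,-0.1,0],"twist": 0},{"grip": 0,"linear": [0,-0.15,0],"twist": 0},{"grip": 0,"linear": [0,-0.15,0],"twist": 0},{"grip": 0,"linear": [0,-0.05,0],"twist": 0},{"grip": 0,"linear": [0,0,0],"twist": 0}]}}

```text
clock: 12.5
eef_pos: [0.5685, 0.0063, 0.2224]
tool_rot: [0.375, -0.591, 0.601, -0.387]
ft_force: [-0.0, -0.1, -0.7]
grip_width: 0.0855
```

```bash
python3 - <<'E'
from h import *
# pin model fit from both initial pictures: mean of head end/dir
for n in("top","scene"):
  im=cv2.imread(f"pics/{n}0.png"); hs=cv2.cvtColor(im,cv2.COLOR_BGR2HSV)
  x0,y0,x1,y1=(345,115,380,175) if n=="top" else (200,280,230,360)
  m=hs[y0:y1,x0:x1,1]>130; v,u=np.nonzero(m); p=np.array([onz(n,a+x0,b+y0,.008)[:2] for a,b in zip(u,v)])
  best=None
  from scipy.optimize import minimize
  # match by moments of model mask: maximise inside - outside
  def f(q):
    c,s=np.cos(q[2]),np.sin(q[2]); d=p-q[:2]; t=d@[c,s]; w=d@[-s,c]
    return -np.mean(1/(1+np.exp(-np.minimum(np.where(t<.021,.013,.006)-abs(w),np.minimum(t+.021,.143-t))/.001)))
  r=min((minimize(f,[a,b,np.radians(g)],method="Nelder-Mead") for a in(.575,.583,.59) for b in(-.252,-.258) for g in(-20,-17,-15)),key=lambda r:r.fun)
  print(n,r.x.round(4),np.degrees(r.x[2]).round(1),r.fun, "head end xy", p[np.argmin(p[:,0])])
s,_=snap("scene","scene3")
cv2.imwrite("pics/c5.png",np.hstack([cv2.resize(s[195:275,270:350],(480,480),interpolation=cv2.INTER_CUBIC)]))
plan(.58,-.253,.12,-108,nrow="full")
E
```

```text
top [ 0.5814 -0.2528 -0.3183] -18.2 -0.9583855449372836 head end xy [ 0.56049815 -0.25251648]
scene [ 0.58   -0.2541 -0.3215] -18.4 -0.9496534082526527 head end xy [ 0.55692009 -0.25843927]
now [0.5683 0.0063 0.2217] jaw -24.9 d [ 0.0117 -0.2593 -0.1017] dyaw -83.1 rows 10 F [1.  0.5 0.1] w 0.08487213697187791 t 12.55
[0.116, 0.051, 0.059] 0.0726
[0.106, 0.052, 0.075] 0.0726
[0.094, 0.052, 0.089] 0.0726
[0.08, 0.052, 0.102] 0.0726
[0.064, 0.053, 0.112] 0.0726
[0.047, 0.053, 0.12] 0.0726
[0.029, 0.053, 0.126] 0.0726
[0.01, 0.053, 0.128] 0.0726
[-0.009, 0.053, 0.128] 0.0726
[-0.027, 0.054, 0.126] 0.0726
```

View pics/c5.png

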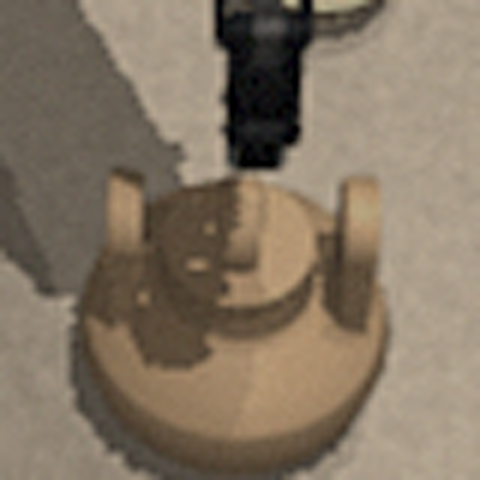

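The stopper sits home with its ring, at (240,215), between the lugs at (125,215) and (360,215). Next, the pin.

{"api": "move_arm", "payload": {"increments": [{"grip": 0,"linear": [0.116,0.04,0.059],"twist": 0.073},{"grip": 0,"linear": [0.106,0.052,0.075],"twist": 0.073},{"grip": 0,"linear": [0.094,0.052,0.089],"twist": 0.073},{"grip": 0,"linear": [0.08,0.052,0.102],"twist": 0.073},{"grip": 0,"linear": [0.064,0.053,0.112],"twist": 0.073}]}}

```text
clock: 13.05
eef_pos: [0.5706, -0.123, 0.1645]
tool_rot: [0.132, -0.693, 0.694, -0.142]
ft_force: [0.7, 0.7, -0.9]
grip_width: 0.0852
```

```bash
python3 - <<'E'
from h import *
plan(.5807,-.2535,.10,-108.3,nrow="full")
E
```

```text
now [ 0.5706 -0.123   0.1645] jaw -67.7 d [ 0.0101 -0.1305 -0.0645] dyaw -40.6 rows 5 F [ 0.7  0.7 -0.9] w 0.08523712034123486 t 13.05
[0.041, 0.065, 0.124] 0.0709
[0.023, 0.065, 0.129] 0.0709
[0.005, 0.065, 0.131] 0.0709
[-0.014, 0.065, 0.13] 0.0709
[-0.032, 0.066, 0.126] 0.0709
```

{"api": "move_arm", "payload": {"increments": [{"grip": 0,"linear": [0.041,0.06,0.124],"twist": 0.07},{"grip": 0,"linear": [0.023,0.06,0.129],"twist": 0.07},{"grip": 0,"linear": [0.005,0.06,0.131],"twist": 0.07},{"grip": 0,"linear": [-0.014,0.06,0.12],"twist": 0.07},{"grip": 0,"linear": [-0.025,0.04,0.09],"twist": 0.05}]}}

```text
clock: 13.55
eef_pos: [0.5726, -0.2477, 0.0948]
tool_rot: [0.105, 0.701, -0.697, -0.107]
ft_force: [-0.5, 0.0, -0.2]
grip_width: 0.0851
```

{"api": "move_arm", "payload": {"increments": [{"grip": 0,"linear": [0,0,0],"twist": 0},{"grip": 0,"linear": [0,0,0],"twist": 0},{"grip": 0,"linear": [0,0,0],"twist": 0},{"grip": 0,"linear": [0,0,0],"twist": 0},{"grip": 0,"linear": [0,0,0],"twist": 0}]}}

```text
clock: 14.05
eef_pos: [0.5687, -0.2462, 0.0886]
tool_rot: [0.1, 0.702, -0.696, -0.11]
ft_force: [0.3, -0.3, -0.2]
grip_width: 0.0855
```

```bash
python3 - <<'E'
from h import *
plan(.5807,-.2535,.05,-108.3,nrow="full")
E
```

```text
now [ 0.5687 -0.2462  0.0886] jaw -107.1 d [ 0.012  -0.0073 -0.0386] dyaw -1.2 rows 1 F [ 0.3 -0.3 -0.2] w 0.0854803673085403 t 14.05
[-0.071, 0.192, 0.019] 0.0103
```

{"api": "move_arm", "payload": {"increments": [{"grip": 0,"linear": [-0.025,0.05,0.006],"twist": 0.003},{"grip": 0,"linear": [-0.025,0.06,0.006],"twist": 0.003},{"grip": 0,"linear": [-0.02,0.05,0.006],"twist": 0.003},{"grip": 0,"linear": [0,0.02,0],"twist": 0},{"grip": 0,"linear": [0,0,0],"twist": 0}]}}

```text
clock: 14.55
eef_pos: [0.5827, -0.2525, 0.0498]
tool_rot: [0.107, 0.701, -0.695, -0.115]
ft_force: [-0.0, 0.8, 0.3]
grip_width: 0.0851
```

```bash
python3 - <<'E'
from h import *
plan(.5807,-.2535,.003,-108.3,nrow="full")
E
```

```text
now [ 0.5827 -0.2525  0.0498] jaw -108.0 d [-0.002  -0.001  -0.0468] dyaw -0.3 rows 1 F [-0.   0.8  0.3] w 0.08514444562833733 t 14.55
[0.005, 0.234, 0.01] 0.0022
```

{"api": "move_arm", "payload": {"increments": [{"grip": 0,"linear": [0.004,0.05,0.005],"twist": 0.001},{"grip": 0,"linear": [0,0.06,0],"twist": 0},{"grip": 0,"linear": [0,0.05,0],"twist": 0},{"grip": 0,"linear": [0,0.02,0],"twist": 0},{"grip": 0,"linear": [0,0.01,0],"twist": 0}]}}

```text
clock: 15.05
eef_pos: [0.5804, -0.2528, 0.0081]
tool_rot: [0.107, 0.701, -0.695, -0.116]
ft_force: [0.7, 0.1, 0.1]
grip_width: 0.0854
```

```bash
python3 - <<'E'
from h import *
plan(.5807,-.2535,.003,-108.3,nrow="full")
E
```

```text
now [ 0.5804 -0.2528  0.0081] jaw -108.2 d [ 0.0003 -0.0007 -0.0051] dyaw -0.1 rows 1 F [0.7 0.1 0.1] w 0.08539772274807678 t 15.05
[-0.003, 0.025, 0.003] 0.0009
```

{"api": "move_arm", "payload": {"increments": [{"grip": 0.3,"linear": [0,0.01,0],"twist": 0},{"grip": 0.45,"linear": [0,0.008,0],"twist": 0},{"grip": 0.55,"linear": [0,0.005,0],"twist": 0},{"grip": 0.6,"linear": [0,0,0],"twist": 0},{"grip": 0.65,"linear": [0,0,0],"twist": 0}]}}

```text
clock: 15.55
eef_pos: [0.5809, -0.253, 0.0038]
tool_rot: [0.108, 0.701, -0.695, -0.116]
ft_force: [0.1, -0.6, -0.4]
grip_width: 0.0302
```

{"api": "move_arm", "payload": {"increments": [{"grip": 0.8,"linear": [0,0,0],"twist": 0},{"grip": 1,"linear": [0,0,0],"twist": 0},{"grip": 1,"linear": [0,0,0],"twist": 0},{"grip": 1,"linear": [0,0,0],"twist": 0},{"grip": 1,"linear": [0,0,0],"twist": 0}]}}

```text
clock: 16.05
eef_pos: [0.5814, -0.2532, 0.0046]
tool_rot: [0.108, 0.701, -0.695, -0.116]
ft_force: [0.0, 0.6, -0.2]
grip_width: 0.0244
```

{"api": "move_arm", "payload": {"increments": [{"grip": 1,"linear": [0,-0.03,0],"twist": 0},{"grip": 1,"linear": [0,-0.08,0],"twist": 0},{"grip": 1,"linear": [0,-0.12,0],"twist": 0},{"grip": 1,"linear": [0,-0.14,0],"twist": 0},{"grip": 1,"linear": [0,-0.14,0],"twist": 0}]}}

```text
clock: 16.55
eef_pos: [0.5784, -0.2525, 0.1049]
tool_rot: [0.104, 0.702, -0.694, -0.12]
ft_force: [1.0, -0.6, 0.1]
grip_width: 0.0243
```

```bash
python3 - <<'E'
from h import *
plan(.4713,-.2014,.13,-25,nrow="full")
E
```

```text
now [ 0.5784 -0.2525  0.1049] jaw -108.2 d [-0.1071  0.0511  0.0251] dyaw 83.2 rows 10 F [ 1.  -0.6  0.1] w 0.024271655516638135 t 16.55
[0.059, -0.011, -0.008] -0.0726
[0.057, -0.011, -0.016] -0.0726
[0.055, -0.011, -0.024] -0.0726
[0.05, -0.011, -0.032] -0.0726
[0.045, -0.011, -0.039] -0.0726
[0.039, -0.011, -0.045] -0.0726
[0.032, -0.011, -0.05] -0.0726
[0.025, -0.012, -0.054] -0.0726
[0.017, -0.012, -0.057] -0.0726
[0.008, -0.012, -0.059] -0.0726
```

{"api": "move_arm", "payload": {"increments": [{"grip": 1,"linear": [0.08,-0.015,-0.01],"twist": -0.03},{"grip": 1,"linear": [0.08,-0.01,-0.02],"twist": -0.06},{"grip": 1,"linear": [0.075,-0.01,-0.03],"twist": -0.07},{"grip": 1,"linear": [0.06,-0.01,-0.04],"twist": -0.07},{"grip": 1,"linear": [0.05,-0.01,-0.045],"twist": -0.07}]}}

```text
clock: 17.05
eef_pos: [0.5154, -0.2164, 0.1264]
tool_rot: [-0.109, 0.702, -0.696, 0.106]
ft_force: [0.2, -0.4, 0.4]
grip_width: 0.0241
```

```bash
python3 - <<'E'
from h import *
plan(.4713,-.2014,.13,-25,nrow="full")
E
```

```text
now [ 0.5154 -0.2164  0.1264] jaw -72.5 d [-0.0441  0.015   0.0036] dyaw 47.5 rows 6 F [ 0.2 -0.4  0.4] w 0.024105643393245873 t 17.05
[0.031, -0.003, -0.023] -0.0691
[0.028, -0.003, -0.027] -0.0691
[0.024, -0.003, -0.031] -0.0691
[0.019, -0.003, -0.034] -0.0691
[0.015, -0.003, -0.036] -0.0691
[0.01, -0.003, -0.038] -0.0691
```

{"api": "move_arm", "payload": {"increments": [{"grip": 1,"linear": [0.034,-0.003,-0.026],"twist": -0.07},{"grip": 1,"linear": [0.03,-0.003,-0.03],"twist": -0.07},{"grip": 1,"linear": [0.026,-0.003,-0.034],"twist": -0.07},{"grip": 1,"linear": [0.02,-0.003,-0.034],"twist": -0.07},{"grip": 1,"linear": [0.015,-0.003,-0.03],"twist": -0.06}]}}

```text
clock: 17.55
eef_pos: [0.4753, -0.203, 0.1333]
tool_rot: [-0.343, 0.621, -0.615, 0.344]
ft_force: [0.0, 0.1, -0.4]
grip_width: 0.024
```

{"api": "move_arm", "payload": {"increments": [{"grip": 1,"linear": [0,0,0],"twist": -0.02},{"grip": 1,"linear": [0,0,0],"twist": 0},{"grip": 1,"linear": [0,0,0],"twist": 0},{"grip": 1,"linear": [0,0,0],"twist": 0},{"grip": 1,"linear": [0,0,0],"twist": 0}]}}

```text
clock: 18.05
eef_pos: [0.4749, -0.203, 0.1355]
tool_rot: [-0.355, 0.613, -0.609, 0.357]
ft_force: [0.4, -0.2, 0.5]
grip_width: 0.0243
```

```bash
python3 - <<'E'
from h import *
s,_=snap("scene","scene4")
cv2.imwrite("pics/c6.png",cv2.resize(s[175:275,220:350],(780,600),interpolation=cv2.INTER_CUBIC))
plan(.4789,-.1851,.1216,-25,nrow="full")
o=bot.get_obs(); M=R.from_quat(o["tool_rot"]).as_matrix(); p=np.array(o["eef_pos"]); print(M.round(3))
tip=p-.143*M[:,0]-.0024*M[:,1]; print("tip pred",tip, (proj("scene",tip)-[220,175]+.5)*6-.5)
c=np.array([.5685,.007]);ax=np.array([np.cos(np.radians(65)),np.sin(np.radians(65))])
for q in((*(c-.054*ax),.124),(*(c+.054*ax),.124),(*c,.124)): print("hole",(proj("scene",q)-[220,175]+.5)*6-.5)
E
```

```text
now [ 0.4749 -0.203   0.1355] jaw -29.5 d [ 0.004   0.0179 -0.0139] dyaw 4.5 rows 1 F [-0.6  0.2 -0.2] w 0.02418777216156785 t 18.1
[-0.087, 0.07, -0.026] -0.0391
[[-0.492 -0.001  0.871]
 [-0.871  0.006 -0.492]
 [-0.005 -1.    -0.004]]
tip pred [ 0.54530429 -0.07850655  0.1385942 ] [326.04397849 350.19368764]
hole [411.60870979 339.82714398]
hole [682.24937866 346.42063272]
hole [546.74603419 343.11942976]
```

View pics/c6.png

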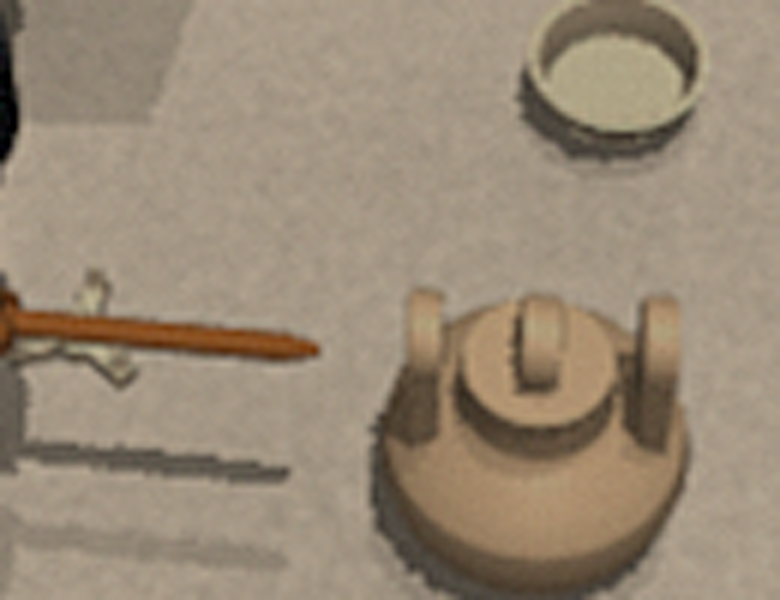

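{"api": "move_arm", "payload": {"increments": [{"grip": 1,"linear": [0,0.02,-0.01],"twist": -0.02},{"grip": 1,"linear": [0,0.02,-0.01],"twist": -0.015},{"grip": 1,"linear": [0,0.015,-0.005],"twist": -0.005},{"grip": 1,"linear": [0,0.005,0],"twist": 0},{"grip": 1,"linear": [0,0,0],"twist": 0}]}}

```text
clock: 18.6
eef_pos: [0.4709, -0.2007, 0.1229]
tool_rot: [-0.38, 0.598, -0.594, 0.382]
ft_force: [-0.8, 0.1, 0.0]
grip_width: 0.0244
```

```bash
python3 - <<'E'
from h import *
plan(.4789,-.1851,.1225,-25,nrow="full")
E
```

```text
now [ 0.4709 -0.2007  0.1229] jaw -24.8 d [ 0.008   0.0156 -0.0004] dyaw -0.2 rows 1 F [-0.8  0.1  0. ] w 0.02437677709907885 t 18.6
[-0.087, 0.002, 0.004] 0.0016
```

{"api": "move_arm", "payload": {"increments": [{"grip": 1,"linear": [-0.03,0,0.002],"twist": 0},{"grip": 1,"linear": [-0.04,0,0.002],"twist": 0},{"grip": 1,"linear": [-0.04,0,0],"twist": 0},{"grip": 1,"linear": [-0.02,0,0],"twist": 0},{"grip": 1,"linear": [0,0,0],"twist": 0}]}}

```text
clock: 19.1
eef_pos: [0.4844, -0.1752, 0.1235]
tool_rot: [-0.379, 0.597, -0.594, 0.382]
ft_force: [0.3, 0.3, 0.7]
grip_width: 0.0243
```

```bash
cat >> h.py <<'E'
def axis(c=(.5685,.007),a=65,look=None):
    o=bot.get_obs(); p=np.array(o["eef_pos"]); ax=np.array([np.cos(np.radians(a)),np.sin(np.radians(a))])
    d=p[:2]-c; M=R.from_quat(o["tool_rot"]).as_matrix()
    print("dist",-d@ax,"lateral(+jaw)",d@[ax[1],-ax[0]],"z",p[2],"jaw",np.degrees(np.arctan2(M[1,2],M[0,2])),"F",np.round(o["ft_force"],1),"t",o["clock"],"w",o["grip_width"])
E
python3 - <<'E'
from h import *
axis()
s,_=snap("scene","scene5")
cv2.imwrite("pics/c7.png",cv2.resize(s[200:260,260:340],(800,600),interpolation=cv2.INTER_CUBIC))
E
```

```text
dist 0.20062031251878915 lateral(+jaw) 0.0007866361050339664 z 0.12351708341181297 jaw -24.82974594662901 F [0.3 0.3 0.7] t 19.1 w 0.02428277925239138
```

View pics/c7.png

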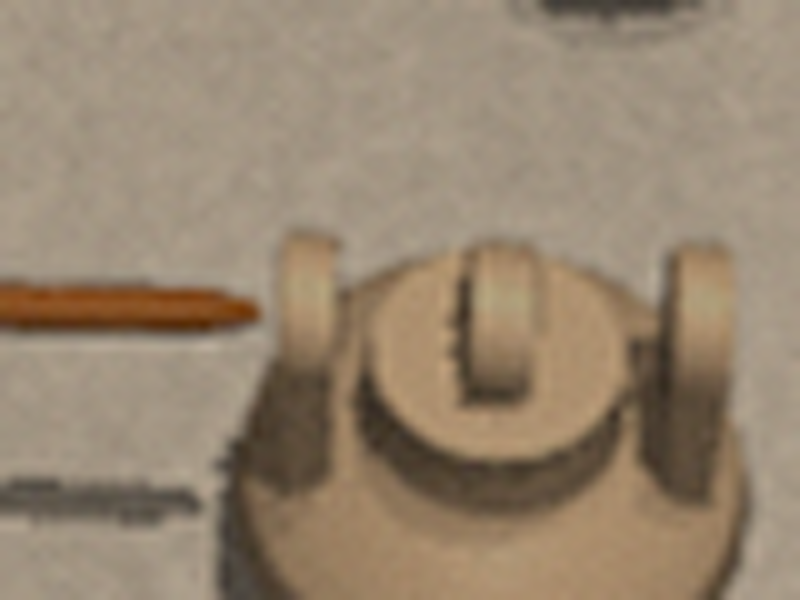

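The tip is at (260,310) and the lug-hole centre projects to about (300,307), so they line up to about 1 mm. I'll insert.

{"api": "move_arm", "payload": {"increments": [{"grip": 1,"linear": [-0.03,0,-0.003],"twist": 0},{"grip": 1,"linear": [-0.04,0,0],"twist": 0},{"grip": 1,"linear": [-0.04,0,0],"twist": 0},{"grip": 1,"linear": [-0.02,0,0],"twist": 0},{"grip": 1,"linear": [0,0,0],"twist": 0}]}}

```text
clock: 19.65
eef_pos: [0.4952, -0.1494, 0.1235]
tool_rot: [-0.38, 0.598, -0.594, 0.382]
ft_force: [-0.0, -0.1, 0.2]
grip_width: 0.0243
```

```bash
python3 -c "
from h import *
axis()"
```

```text
dist 0.17270852001560127 lateral(+jaw) -0.00035771813105454637 z 0.12352003085596074 jaw -24.84687749953395 F [-0.  -0.1  0.2] t 19.65 w 0.024330728907341625
```

{"api": "move_arm", "payload": {"increments": [{"grip": 1,"linear": [-0.03,0,0],"twist": 0},{"grip": 1,"linear": [-0.04,0,0],"twist": 0},{"grip": 1,"linear": [-0.04,0,0],"twist": 0},{"grip": 1,"linear": [-0.03,0,0],"twist": 0},{"grip": 1,"linear": [0,0,0],"twist": 0}]}}

```text
clock: 20.15
eef_pos: [0.5082, -0.1216, 0.1237]
tool_rot: [-0.379, 0.598, -0.594, 0.382]
ft_force: [0.0, -0.5, -0.3]
grip_width: 0.0243
```

```bash
python3 -c "
from h import *
axis()"
```

```text
dist 0.1420542323209309 lateral(+jaw) -0.00027323920581959915 z 0.12374476352770458 jaw -24.85203519511208 F [ 0.  -0.5 -0.3] t 20.15 w 0.0242841062105433
```

{"api": "move_arm", "payload": {"increments": [{"grip": 1,"linear": [-0.03,0.002,0],"twist": 0},{"grip": 1,"linear": [-0.04,0.002,0],"twist": 0},{"grip": 1,"linear": [-0.04,0,0],"twist": 0},{"grip": 1,"linear": [-0.03,0,0],"twist": 0},{"grip": 1,"linear": [0,0,0],"twist": 0}]}}

```text
clock: 20.65
eef_pos: [0.5212, -0.0938, 0.1231]
tool_rot: [-0.379, 0.598, -0.594, 0.382]
ft_force: [1.2, -1.2, -1.6]
grip_width: 0.0243
```

```bash
python3 -c "
from h import *
axis()"
```

```text
dist 0.11135994574114438 lateral(+jaw) -0.00022103661998840374 z 0.12306564748959961 jaw -24.849615722358536 F [ 1.2 -1.2 -1.6] t 20.65 w 0.024271894622533634
```

{"api": "move_arm", "payload": {"increments": [{"grip": 1,"linear": [-0.025,0,0],"twist": 0},{"grip": 1,"linear": [-0.03,0,0],"twist": 0},{"grip": 1,"linear": [-0.03,0,0],"twist": 0},{"grip": 1,"linear": [-0.02,0,0],"twist": 0},{"grip": 1,"linear": [0,0,0],"twist": 0}]}}

```text
clock: 21.15
eef_pos: [0.5309, -0.0731, 0.1232]
tool_rot: [-0.379, 0.598, -0.594, 0.382]
ft_force: [-0.5, -0.3, -1.3]
grip_width: 0.0243
```

```bash
python3 -c "
from h import *
axis()"
```

```text
dist 0.08850136420559658 lateral(+jaw) -0.00023532653419698426 z 0.12321216799008004 jaw -24.857728765036143 F [-0.5 -0.3 -1.3] t 21.15 w 0.024319542222404542
```

{"api": "move_arm", "payload": {"increments": [{"grip": 1,"linear": [-0.02,0,0],"twist": 0},{"grip": 1,"linear": [-0.015,0,0],"twist": 0},{"grip": 1,"linear": [-0.015,0,0],"twist": 0},{"grip": 1,"linear": [-0.005,0,0],"twist": 0},{"grip": 1,"linear": [0,0,0],"twist": 0}]}}

```text
clock: 21.65
eef_pos: [0.5358, -0.0624, 0.1232]
tool_rot: [-0.379, 0.598, -0.594, 0.382]
ft_force: [0.2, -0.5, -0.8]
grip_width: 0.0243
```

```bash
python3 -c "
from h import *
axis()"
```

```text
dist 0.0767473913207086 lateral(+jaw) -0.0002777478606609577 z 0.12324622770628035 jaw -24.87165380992305 F [ 0.2 -0.5 -0.8] t 21.65 w 0.024296685809546834
```

{"api": "move_arm", "payload": {"increments": [{"grip": 1,"linear": [-0.005,0,0],"twist": 0},{"grip": 1,"linear": [-0.005,0,0],"twist": 0},{"grip": 1,"linear": [0,0,0],"twist": 0},{"grip": 1,"linear": [0,0,0],"twist": 0},{"grip": 1,"linear": [0,0,0],"twist": 0}]}}

```text
clock: 22.15
eef_pos: [0.5365, -0.0609, 0.1233]
tool_rot: [-0.379, 0.598, -0.594, 0.382]
ft_force: [0.4, -0.4, -0.4]
grip_width: 0.0242
```

```bash
python3 - <<'E'
from h import *
axis()
s,_=snap("scene","scene6")
cv2.imwrite("pics/c8.png",cv2.resize(s[200:260,260:340],(800,600),interpolation=cv2.INTER_CUBIC))
E
```

```text
dist 0.07503306208831896 lateral(+jaw) -0.0003096881191286639 z 0.12325232078987022 jaw -24.90936826940532 F [ 0.4 -0.4 -0.4] t 22.15 w 0.0242476252767368
```

View pics/c8.png

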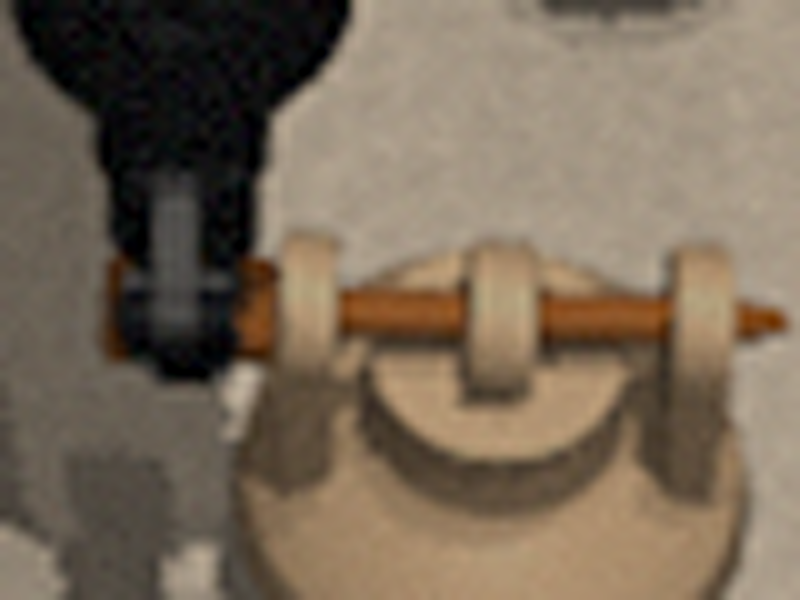

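The pin passes through lug, ring and lug. The head edge at x≈274 is 1–2 mm short of the lug at ≈280, so I'll creep to contact.

{"api": "move_arm", "payload": {"increments": [{"grip": 1,"linear": [-0.005,0,0],"twist": 0},{"grip": 1,"linear": [-0.005,0,0],"twist": 0},{"grip": 1,"linear": [0,0,0],"twist": 0},{"grip": 1,"linear": [0,0,0],"twist": 0},{"grip": 1,"linear": [0,0,0],"twist": 0}]}}

```text
clock: 22.7
eef_pos: [0.5365, -0.0607, 0.1233]
tool_rot: [-0.38, 0.597, -0.595, 0.38]
ft_force: [-1.2, -1.4, 1.1]
grip_width: 0.0244
```

```bash
python3 -c "
from h import *
axis()"
```

```text
dist 0.07490537570695144 lateral(+jaw) -0.00033223727795803824 z 0.12333590894839308 jaw -25.004086957031312 F [-1.2 -1.4  1.1] t 22.7 w 0.024378921428184354
```

{"api": "move_arm", "payload": {"increments": [{"grip": 1,"linear": [0,0.008,0],"twist": 0},{"grip": 1,"linear": [0,0.008,0],"twist": 0},{"grip": 1,"linear": [0,0.006,0],"twist": 0},{"grip": 1,"linear": [0,0,0],"twist": 0},{"grip": 1,"linear": [0,0,0],"twist": 0}]}}

```text
clock: 23.2
eef_pos: [0.5367, -0.0608, 0.1186]
tool_rot: [-0.38, 0.597, -0.596, 0.38]
ft_force: [-1.0, -1.5, 0.8]
grip_width: 0.0241
```

```bash
python3 -c "
from h import *
axis()"
```

```text
dist 0.07490787651099269 lateral(+jaw) -0.00019885662138609413 z 0.1186342507238516 jaw -25.00514799313982 F [-1.  -1.5  0.8] t 23.2 w 0.024110258554310277
```

Now I'll open gradually, checking the centring, then retreat upward.

{"api": "move_arm", "payload": {"increments": [{"grip": 0.65,"linear": [0,0,0],"twist": 0},{"grip": 0.6,"linear": [0,0,0],"twist": 0},{"grip": 0.5,"linear": [0,0,0],"twist": 0},{"grip": 0.4,"linear": [0,0,0],"twist": 0},{"grip": 0.3,"linear": [0,0,0],"twist": 0}]}}

```text
clock: 23.7
eef_pos: [0.5376, -0.059, 0.1187]
tool_rot: [-0.379, 0.598, -0.595, 0.382]
ft_force: [0.1, -0.1, 0.7]
grip_width: 0.0596
```

{"api": "move_arm", "payload": {"increments": [{"grip": 0.2,"linear": [0,-0.02,0],"twist": 0},{"grip": 0.2,"linear": [0,-0.06,0],"twist": 0},{"grip": 0.2,"linear": [0,-0.15,0],"twist": 0},{"grip": 0.2,"linear": [0,-0.2,0],"twist": 0},{"grip": 0.2,"linear": [0.1,-0.1,0],"twist": 0}]}}

```text
clock: 24.2
eef_pos: [0.5273, -0.0761, 0.2269]
tool_rot: [-0.382, 0.599, -0.592, 0.381]
ft_force: [1.2, -0.7, 0.4]
grip_width: 0.0685
```

{"api": "move_arm", "payload": {"increments": [{"grip": 0.2,"linear": [0.2,0,0],"twist": 0},{"grip": 0.2,"linear": [0.2,0,0],"twist": 0},{"grip": 0.2,"linear": [0.1,0,0],"twist": 0},{"grip": 0.2,"linear": [0,0,0],"twist": 0},{"grip": 0.2,"linear": [0,0,0],"twist": 0}]}}

```text
clock: 24.7
eef_pos: [0.4877, -0.1718, 0.2379]
tool_rot: [0.378, -0.594, 0.597, -0.385]
ft_force: [0.6, -0.4, 0.1]
grip_width: 0.0684
```

```bash
python3 - <<'E'
from h import *
axis()
s,_=snap("scene","scene7"); a,_=snap("top","top7")
cv2.imwrite("pics/c9.png",np.hstack([cv2.resize(s[200:275,255:355],(800,600),interpolation=cv2.INTER_CUBIC)]))
s0=cv2.imread("pics/scene0.png"); d=cv2.absdiff(s,s0).max(2)
for n,(u,v) in dict(dish=(322,187),plain=(371,176),wax=(455,201),lath=(420,238),cup=(329,309),bowl=(128,322),stilt=(232,230),blue=(135,257),smallpin=(198,205),teal=(132,203)).items(): print(n,(d[v-15:v+15,u-15:u+15]>40).mean().round(3))
E
```

```text
dist 0.1961559944677399 lateral(+jaw) 0.0023358696760289034 z 0.23785436131189333 jaw -24.748421027306065 F [ 0.6 -0.4  0.1] t 24.7 w 0.06835888088508403
dish 0.0
plain 0.0
wax 0.0
lath 0.0
cup 0.0
bowl 0.0
stilt 0.417
blue 0.0
smallpin 0.613
teal 0.0
```

View pics/c9.png

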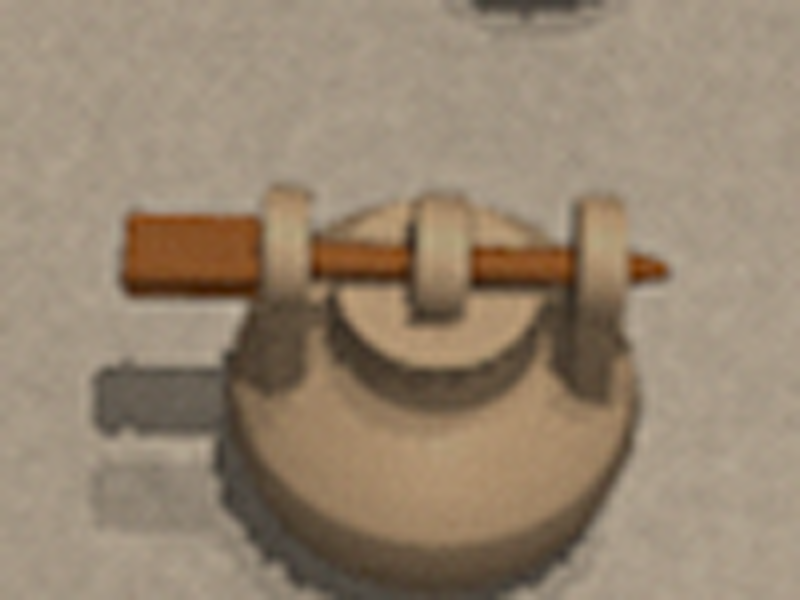

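The pin's head sits against the lug at (262,255), with the tip out of the far lug at (665,268). The stilt and small-pin differences are where the arm is now in view. Handing in.

```bash
python3 -c "
from workcell import bot
print(bot.job_done())"
```

```text
the job is handed in; nothing more can be done
None
```

The job is done and handed in at about 25 s of the 61 s allowed. The stopper is fully home in the jar and the pin is through lug, ring and lug with its head against the lug.

- **Stopper:** I set it back down and re-gripped it once before moving it, as the first grip looked a little high. It was lowered gently, made contact at the expected height (TCP at 112 mm) and was released only then.
- **Pin:** I used the larger brown one. It went in from the jar's −y side with about 2 N at most, until further pushing moved it only 0.2 mm. I lowered it onto the holes before letting go.
- **Last checks:** The final picture shows the jar upright, the stopper seated, the pin head at the lug and the shank a little way out of the far lug. An earlier picture showed 13–14 mm, where 14 is expected. The arm was clear of everything.
- **Other ware:** Comparing pictures before and after showed no change at the dish, plain stopper, wax pot, lath, cup, bowl, blue stopper and turquoise pin. The stilt and the small brown pin did differ in that comparison. I put that down to the arm and its shadow in front of them. I did not confirm it with a clear view, but nothing was moved near them.

One measurement disagreed: my first readings of the jar's mouth differed by 10 mm between the two cameras. A closer fit brought them to within about 3 mm.

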